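# Clean the thread of a nut blank with a tap

## Robot

A 7-joint arm with a two-finger parallel gripper is mounted at the origin on the work surface. World frame = base frame: x ahead of the robot, y to its left, z up, the work surface at z = 0. Lengths are in m, angles in rad, forces in N, time in s.
With the tool pointing down it reaches from about 0.4 to 0.85 m from the base axis. Payload 4.5 kg.
Tool frame: the origin (TCP) lies at the very end of the fingers, on their centre line; the grasp point (between the pads) lies 19 mm behind it; z points along the fingers, y is the line along which they close (so a half turn about z gives the same grasp; the last joint's range is limited). The gripper opens to 88 mm and grips with 3 to 60 N. Pads are 18 mm wide; open, the fingers measure 123 mm over their backs; the gripper's body (75 mm by 187 mm) begins 45 mm behind the grasp point.
Start: joints at [-1.285, 0.689, -0.195, 1.565, 0.157, 0.902, -0.215], TCP at [0.156, 0.605, 0.21] pointing down, gripper open.
Joint ranges: [-3.01, 3.01], [-0.46, 2.08], [-1.47, 1.51], [0.13, 2.56], [-1, 4.14], [0.04, 2.09], [-2.66, 2.66]. Speed limits (rad/s): [2.57, 2.57, 3.14, 3.14, 3.14, 3.14, 3.14].

## Interface

Orientations are given as a unit quaternion [x, y, z, w].
In Python, from plant import r gives the robot as it stands. The module is installed in compiled form; this text tells all that it offers.
- The arm moves only by the tool step_arm, never from a script. Its argument "increments" is a list of rows, each a list of 2 entries, a list of its own where there are three numbers: the shift along the world's x, y, z in cm, then the turn, a rotation vector about the world's x, y, z in degrees. A call has exactly 10 rows; each row shifts and turns the commanded pose from where the row before left it; what a row does not reach is not made up. A row lasts 1/10 s, in which the tool goes at most 50 mm and 8.59 degrees, less where a joint would pass 70% of its speed; a pose out of reach is approached as far as the arm can. A call is refused whole if a number of a shift passes 5 or a number of a turn 8.59, either way. A call with a gripper value outside its range is refused whole. "fingers" is the opening, from 0 (shut) to 1 (fully open), set as the call begins (left out, the last holds). The fingers move at their own pace and stop on an object; "grip_force" is the grip in N (left out, the last holds). Time passes only in rows, so rows that do not move let the fingers close, or fill a call up. It gives the time, the measured TCP pose, the force, the opening and the grip force at its end, in the units of the state.
- r.get_state(): the state, without advancing time (a new reading comes with each control period).
- r.snapshot(name): name is "side" or "top"; returns (picture, depth): 400x640x3 uint8, red, green, blue; 400x640 float32, m along the optical axis (not along the pixel's ray), 0 where there is no reading.
- r.calibration(name): a dict with "fov_y" (degrees; the focal length in pixels is half the picture's height over the tangent of half this angle, whatever the lens; pixels are square), "cx", "cy" (the principal point, pixels), "R" (3x3) and "t" (3): a world point X has camera coordinates R X + t. Camera axes: x right, y down, z forward; pixel columns grow to the right and rows downward; lengths in m; the calibration is good to about 2 mm. A picture is of the moment at which its call begins. calibration takes no time and is no camera call.
- r.finish_job(): hands the job in; it is judged then, once.
The state is a dict: "clock": time; "q": joint angles; "qd": joint speeds; "joint_torque": joint torques, N m; "tool_pos": TCP position; "eef_rot": TCP orientation; "contact_force": force on the tool from outside, world axes, zero at the start; "moment": the same for the moment, N m; "opening": opening from 0.0 (shut) to 1.0 (fully open); "finger_force": force on a finger pad.
Only numpy, scipy, OpenCV 4.12 (cv2) and the standard library are available. Lean on these libraries where they do the work, as an engineer would, in place of code of your own. Each camera call takes 0.05 s, during which the arm holds its last target. There are 200 camera calls.

## Task

Run the thread-cleaning tap down the blind threaded hole of the nut blank in the vise by turning its bar wrench clockwise (seen from above): half a turn forward, a quarter turn back to clear it, another half turn forward and a quarter back, coming to rest for a moment at every reversal, and then forward until you feel the tap come up solid against the bottom of the hole. Do not force it once it is down, or it will snap; finish with the wrench let go and nothing else on the bench disturbed.

Things in the scene. Friction and masses are not known exactly. Their poses are not given: they have to be found in the camera images.
- wrench: Bar tap wrench carrying the tap: level steel bar, 11 mm diameter, 176 mm long over all, dark hub (50 x 26 mm, 26 mm high) in the middle, sleeves 17 mm thick and 28 mm long on its ends (red on one, black on the other; bare bar 25 to 60 mm from the axis). Origin on the upright tap axis at mid-height of the bar; x runs along the bar to the red end, z up. At the start the bar points any way.
- red_end (a point): Tip of the bar at the red sleeve, on the bar's centre line, 88 mm from the tap axis. The wrench turns only about the tap axis and screws down 8 mm a full turn clockwise seen from above (up again when turned back). Turning meets a steady drag of about 0.35 N m (5 N at 70 mm from the axis) both ways, and the wrench stays where it is left.
- tap_neck (a point): Point of the tap axis on the tap's plain neck, 20 mm below the bar's centre line; it turns with the tap. The tap reaches the bottom of the hole 0.92 to 1.22 turns forward of the start, different each time, too fine to tell from heights. It turns no further there: the bar then only twists its shank, 20 N m per radian; over 1.5 N m in all (21 N at 70 mm from the axis) snaps the tap.
- nut_top (a point): Centre of the top face of the round brass nut blank (50 mm diameter) clamped in the red bench vise; on the tap axis, 130 mm above the bench, 52 to 55 mm below the bar's centre line at the start. The vise jaws (115 mm wide) end 25 mm below this point and no part of the vise is higher. Vise and blank do not move.
- oil_mid (a point): Bystander: centre of a yellow oil bottle, 48 mm diameter, 130 mm tall, standing loose on the bench.
- spare_mid (a point): Bystander: centre of a loose spare brass ring-shaped blank, 50 mm diameter, 45 mm tall, on the bench.
- spanner_grip (a point): Bystander: handle of a loose steel spanner, 180 mm long, lying flat on the bench.

How it is judged:
By the outcome, as a careful person would: the job done as asked, in the order asked, and still so for the second after the job is handed in, with the robot touching nothing.
It also fails if it takes over 69 s, if anything falls off the work surface, if the arm or the gripper's body presses on something with over 40 N, if the wrist force passes 120 N, or if a joint passes its speed limit or range.

## Working session

There is one attempt and no reset: what is moved stays moved. The work goes in short steps, Python scripts to look and compute and a tool call to move; the robot and the scene stay as the last step left them, time stands still between calls to the robot, and variables do not carry over. Pictures are saved under pics/ and viewed, at most 10 in all, crops included, and the job is handed in when it is done.

Besides the shell and the picture viewer there is one more tool, called after "Emit:" as a command line: name --argument value ..., lists and objects as JSON in quotes. step_arm: Moves the arm, as the interface text tells. Its arguments: {"type":"object","properties":{"increments":{"type":"array","items":{"type":"array"}},"fingers":{"type":"number"},"grip_force":{"type":"number"}},"required":["increments"]}

```bash
mkdir -p pics; cat > h.py <<'E'
import numpy as np, cv2
from plant import r
def cal(n):
    c=r.calibration(n); f=200/np.tan(np.radians(c["fov_y"])/2); return f,c["cx"],c["cy"],np.array(c["R"]),np.array(c["t"])
def pts(n,u,v,d):
    f,cx,cy,R,t=cal(n); p=np.stack([(u-cx)/f*d,(v-cy)/f*d,d],-1); return (p-t)@R
def ray(n,u,v,z):
    f,cx,cy,R,t=cal(n); o=-R.T@t; d=R.T@np.array([(u-cx)/f,(v-cy)/f,1]); return o+d*(z-o[2])/d[2]
def proj(n,X):
    f,cx,cy,R,t=cal(n); p=R@np.array(X)+t; return f*p[0]/p[2]+cx, f*p[1]/p[2]+cy
E
python3 - <<'E'
from h import *
for n in("top","side"):
    p,d=r.snapshot(n); cv2.imwrite(f"pics/{n}0.png",p[:,:,::-1]); np.savez(f"{n}0.npz",p=p,d=d)
    f,cx,cy,R,t=cal(n); print(n,f,cx,cy,-R.T@t,R[2])
s=r.get_state(); print(s)
E
```

```text
top 370.34445005320237 320.9141136614805 199.12264677214893 [0.49692639 0.0835504  1.00339984] [ 1.49309147e-01 -9.51365654e-04 -9.88790106e-01]
side 481.89711581297996 323.0694483376307 210.53535138142146 [ 0.34754043 -0.69745285  0.70129613] [ 0.27949577  0.75829779 -0.5889538 ]
{'clock': 0.1, 'q': array([-1.28516733,  0.68991989, -0.19451387,  1.56621298,  0.15729629,
        0.90251419, -0.21510116]), 'qd': array([-0.00022041, -0.00379446, -0.00061009, -0.00197315,  0.00086801,
       -0.00038726, -0.00104265]), 'joint_torque': array([-5.14007770e-03, -5.28492594e+01, -1.27169207e+00, -1.53835523e+01,
       -5.24654647e-02,  1.98850634e-03,  3.67208872e-05]), 'tool_pos': array([0.1556314 , 0.60468411, 0.20968499]), 'eef_rot': array([ 1.25549886e-01,  9.92086959e-01, -8.31036133e-04, -4.39794984e-05]), 'contact_force': array([-0.69644893,  0.12569449,  0.13756685]), 'moment': array([ 0.04301703,  0.02053535, -0.01685541]), 'finger_force': 0.0, 'opening': 1.0006427043241706}
```

View pics/top0.png

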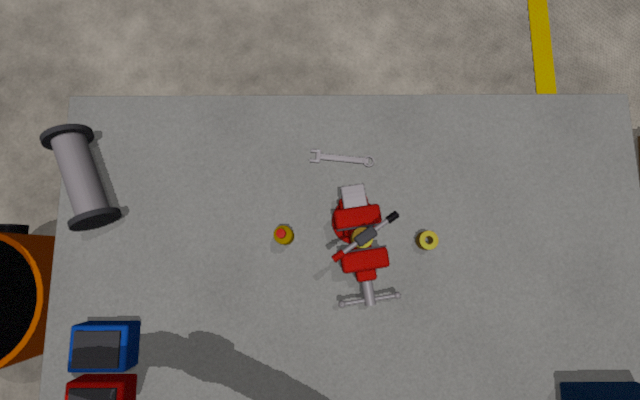

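View pics/side0.png

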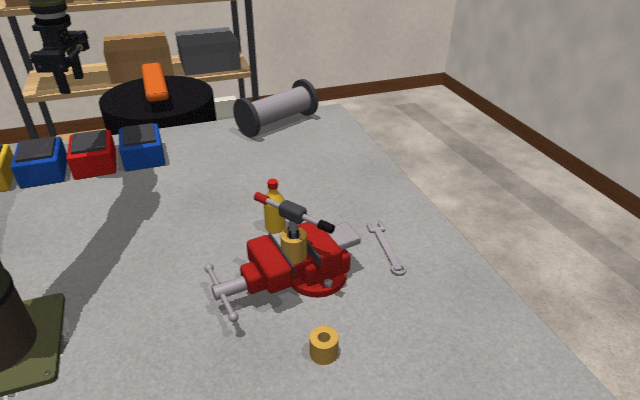

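The top view shows the wrench hub at about (366,237), with the red sleeve at about (338,256) and the black one at about (393,216). The bottle is at (284,235), the spare at (428,240) and the spanner at (342,158). The side view shows the level bar, hub at about (292,211), standing above the vise.

```bash
cat > meas.py <<'E'
from h import *
def cloud(n):
    p,d=r.snapshot(n); return p,d
if __name__=="__main__":
    for n in("top","side"):
        z=np.load(f"{n}0.npz"); p,d=z["p"],z["d"]
        v,u=np.nonzero(d>0); P=pts(n,u,v,d[v,u]); C=p[v,u].astype(int)
        m=(P[:,2]>.165)&(P[:,2]<.215)&(abs(P[:,0]-.42)<.14)&(abs(P[:,1])<.14)
        Q=P[m];C=C[m]
        print(n,len(Q),Q.min(0),Q.max(0))
        red=(C[:,0]>100)&(C[:,1]<60)
        print("red",Q[red].mean(0),red.sum())
        (cx,cy),(w,h),a=cv2.minAreaRect(Q[:,:2].astype(np.float32)); print("rect",cx,cy,w,h,a)
        g=Q[:,:2]-Q[:,:2].mean(0); e=np.linalg.svd(g,full_matrices=False)[2][0]; t=g@e
        print("ang",np.degrees(np.arctan2(e[1],e[0])),"mid",Q[:,:2].mean(0)+e*(t.max()+t.min())/2,"len",np.ptp(t))
        # brass disc
        C2=p[v,u].astype(int); b=(abs(P[:,2]-.13)<.008)&(abs(P[:,0]-.42)<.1)&(abs(P[:,1])<.1)
        print("nut",b.sum(),P[b].mean(0) if b.any() else 0)
        for nm,X in(("hub",(cx,cy,.1835)),): print(proj(n,X))
E
python3 meas.py
```

```text
top 489 [ 0.48174977 -0.05395597  0.17837469] [0.55970649 0.06163143 0.19968577]
red [0.49542722 0.04632042 0.1903046 ] 83
rect 0.5253461599349976 0.0038213133811950684 0.025962794199585915 0.13385246694087982 35.29581069946289
ang 124.72429981792096 mid [0.5255478  0.00389128] len 0.13384005699686463
nut 29 [ 0.51624928 -0.01570608  0.13070897]
(np.float64(357.0257707372952), np.float64(241.781735571471))
side 685 [ 0.48406764 -0.05174845  0.16556749] [0.55998605 0.05597126 0.19935829]
red [0.49438305 0.04186123 0.18929762] 81
rect 0.5254006385803223 0.003179103136062622 0.02707148902118206 0.12881013751029968 34.412872314453125
ang -56.437733696493375 mid [0.52181604 0.00072672] len 0.12876663271364655
nut 36 [ 0.51770982 -0.02022403  0.12869391]
(np.float64(282.07736519144737), np.float64(207.4049006003233))
```

```bash
sed -i 's/-\.42)<\.14/-.52)<.14/; s/-\.42)<\.1)/-.52)<.1)/' meas.py; python3 meas.py
python3 - <<'E'
from h import *
for n in("top","side"):
    z=np.load(f"{n}0.npz"); p,d=z["p"],z["d"]
    v,u=np.nonzero(d>0); P=pts(n,u,v,d[v,u])
    m=(abs(P[:,0]-.52)<.14)&(abs(P[:,1])<.14)&(P[:,2]>.165)&(P[:,2]<.215)
    Q=P[m]; mid=(Q[:,:2].min(0)+Q[:,:2].max(0))/2
    a=np.radians(124.); e=np.array([np.cos(a),np.sin(a)]); k=np.array([-e[1],e[0]])
    t=(Q[:,:2]-mid)@e; s=(Q[:,:2]-mid)@k
    for lo in np.arange(-.1,.1,.01):
        q=(t>=lo)&(t<lo+.01)
        if q.any(): print(n,round(lo,3),q.sum(),s[q].min().round(4),s[q].max().round(4),Q[q,2].max().round(4))
E
```

```text
top 631 [ 0.48174977 -0.08834319  0.17837469] [0.59272451 0.06163143 0.19968577]
red [0.49542722 0.04632042 0.1903046 ] 83
rect 0.5374624729156494 -0.013293817639350891 0.025962794199585915 0.17579199373722076 35.29581069946289
ang 124.92445171609663 mid [ 0.53758302 -0.01323518] len 0.1757519536077743
nut 125 [ 0.53804165 -0.01006024  0.13047194]
(np.float64(364.67390423532134), np.float64(236.21204877654))
side 910 [ 0.48406764 -0.09248358  0.16556749] [0.59474012 0.05597126 0.19935829]
red [0.49438305 0.04186123 0.18929762] 81
rect 0.5391128659248352 -0.016837358474731445 0.02707148902118206 0.1773356795310974 34.412872314453125
ang -54.75022073749944 mid [ 0.53598097 -0.01901678] len 0.17741178294144716
nut 346 [ 0.53748533 -0.02427634  0.12988378]
(np.float64(292.3988294452943), np.float64(212.0378210738365))
top -0.09 27 -0.0098 0.0068 0.1931
top -0.08 33 -0.0099 0.0067 0.1938
top -0.07 38 -0.0095 0.007 0.1942
top -0.06 22 -0.0077 0.0039 0.1919
top -0.05 23 -0.0062 0.0042 0.1906
top -0.04 24 -0.0058 0.0047 0.1907
top -0.03 30 -0.012 0.0113 0.1987
top -0.02 55 -0.0134 0.0124 0.1
[... 272 characters left out ...]
8
top 0.07 37 -0.007 0.0093 0.1947
top 0.08 28 -0.0071 0.0088 0.1963
side -0.09 57 -0.0096 0.0055 0.193
side -0.08 49 -0.0076 0.0071 0.1931
side -0.07 46 -0.0079 0.0064 0.1929
side -0.06 27 -0.0049 0.0041 0.1922
side -0.05 30 -0.0067 0.0036 0.1905
side -0.04 30 -0.0057 0.0041 0.1906
side -0.03 94 -0.013 0.0116 0.197
side -0.02 88 -0.0125 0.0126 0.1994
side -0.01 91 -0.012 0.0129 0.1989
side -0.0 87 -0.0124 0.0124 0.1983
side 0.01 78 -0.014 0.0131 0.1989
side 0.02 37 -0.0127 0.0123 0.1972
side 0.03 24 -0.0032 0.0056 0.1895
side 0.04 26 -0.0048 0.0045 0.1904
side 0.05 28 -0.0034 0.0051 0.19
side 0.06 47 -0.0051 0.0088 0.1923
side 0.07 37 -0.0044 0.0085 0.1938
side 0.08 34 -0.0048 0.0091 0.1934
```

Emit:
step_arm --increments '[[[1.9, -3.1, 0.6], [0, 0, -4.0]], [[1.9, -3.1, 0.6], [0, 0, -4.0]], [[1.9, -3.1, 0.6], [0, 0, -4.0]], [[1.9, -3.1, 0.6], [0, 0, -4.0]], [[1.9, -3.1, 0.6], [0, 0, -4.0]], [[1.9, -3.1, 0.6], [0, 0, -4.0]], [[1.9, -3.1, 0.6], [0, 0, -4.0]], [[1.9, -3.1, 0.6], [0, 0, -4.0]], [[1.9, -3.1, 0.6], [0, 0, -4.0]], [[1.9, -3.1, 0.6], [0, 0, -4.7]]]' --fingers 1 --grip_force 40

```text
clock: 1.1
tool_pos: [0.3461, 0.2938, 0.2705]
eef_rot: [0.464, 0.886, -0.0, -0.0]
contact_force: [-0.2, 1.0, 0.2]
opening: 1.001
finger_force: 0.0
```

Emit:
step_arm --increments '[[[1.9, -3.1, 0], [0, 0, 0]], [[1.9, -3.1, 0], [0, 0, 0]], [[1.9, -3.1, 0], [0, 0, 0]], [[1.9, -3.1, 0], [0, 0, 0]], [[1.9, -3.1, 0], [0, 0, 0]], [[1.9, -3.1, 0], [0, 0, 0]], [[1.9, -3.1, 0], [0, 0, 0]], [[1.9, -3.1, 0], [0, 0, 0]], [[2.2, -3.1, 0], [0, 0, 0]], [[0, 0, 0], [0, 0, 0]]]'

```text
clock: 2.1
tool_pos: [0.5219, 0.0104, 0.2701]
eef_rot: [0.467, 0.885, -0.001, 0.002]
contact_force: [-1.1, -0.0, 0.8]
opening: 1.001
finger_force: 0.0
```

```bash
cat > st.py <<'E'
from h import *
from scipy.spatial.transform import Rotation as Ro
s=r.get_state(); y=Ro.from_quat(s["eef_rot"]).as_matrix()
print(round(s["clock"],2),"pos",s["tool_pos"].round(4),"yang",np.degrees(np.arctan2(y[1,1],y[0,1])).round(2),"z",y[:,2].round(3),"q",np.degrees(s["q"]).round(1),"F",s["contact_force"].round(2),"M",s["moment"].round(3),"op",round(s["opening"],3),s["finger_force"])
E
python3 st.py
```

```text
2.1 pos [0.5219 0.0104 0.2701] yang 34.38 z [ 0.002 -0.003 -1.   ] q [ -6.9  27.2   0.9 103.3  -0.3  49.4  28.4] F [-1.1  -0.03  0.81] M [-0.089  0.039 -0.027] op 1.001 0.0
```

Emit:
step_arm --increments '[[[0.5, -0.8, 0], [0, 0, 0.5]], [[0.5, -0.8, 0], [0, 0, 0]], [[0.5, -0.8, 0], [0, 0, 0]], [[0, 0, -0.8], [0, 0, 0]], [[0, 0, -0.8], [0, 0, 0]], [[0, 0, -0.8], [0, 0, 0]], [[0, 0, -0.8], [0, 0, 0]], [[0, 0, -0.8], [0, 0, 0]], [[0, 0, 0], [0, 0, 0]], [[0, 0, 0], [0, 0, 0]]]'

```text
clock: 3.1
tool_pos: [0.5346, -0.0076, 0.2303]
eef_rot: [0.459, 0.889, -0.0, -0.0]
contact_force: [0.3, -1.3, 0.5]
opening: 0.999
finger_force: 0.0
```

```bash
python3 st.py
```

```text
3.1 pos [ 0.5346 -0.0076  0.2303] yang 35.38 z [-0.  0. -1.] q [ -4.3  31.    0.3 104.3  -0.3  44.7  31.5] F [ 0.35 -1.26  0.5 ] M [-0.04  -0.004  0.023] op 0.999 0.0
```

Emit:
step_arm --increments '[[[0.34, -0.74, 0], [0, 0, -0.4]], [[0, 0, 0], [0, 0, 0]], [[0, 0, -1.1], [0, 0, 0]], [[0, 0, -1.1], [0, 0, 0]], [[0, 0, -1.1], [0, 0, 0]], [[0, 0, -1.1], [0, 0, 0]], [[0, 0, -1.1], [0, 0, 0]], [[0, 0, -1.0], [0, 0, 0]], [[0, 0, 0], [0, 0, 0]], [[0, 0, 0], [0, 0, 0]]]'

```text
clock: 4.1
tool_pos: [0.5381, -0.0151, 0.1652]
eef_rot: [0.462, 0.887, -0.0, -0.0]
contact_force: [-0.4, 0.1, 0.6]
opening: 1.001
finger_force: 0.0
```

```bash
python3 - <<'E'
from h import *
p,d=r.snapshot("side"); c=p[130:280,200:400,::-1]; cv2.imwrite("pics/g1.png",cv2.resize(c,(800,600)))
E
python3 st.py
```

```text
4.15 pos [ 0.5384 -0.0151  0.1656] yang 34.97 z [ 0.001  0.    -1.   ] q [ -3.4  36.5   0.2 107.8  -0.2  35.7  31.8] F [ 0.13  0.03 -0.23] M [0.007 0.02  0.019] op 1.0 0.0
```

View pics/g1.png

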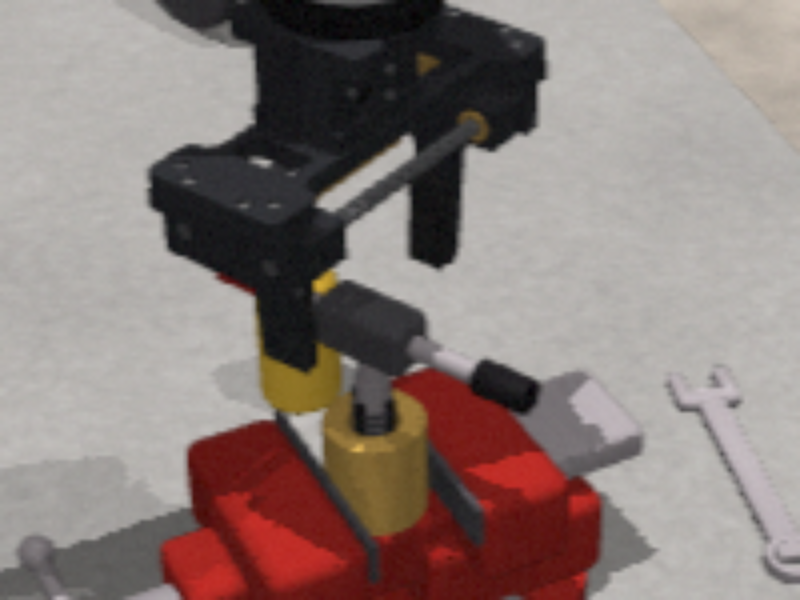

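The fingers straddle the hub (crop about (370,325)) and look centred, clear of the nut and vise. Closing now.

Emit:
step_arm --increments '[[[0, 0, 0], [0, 0, 0]], [[0, 0, 0], [0, 0, 0]], [[0, 0, 0], [0, 0, 0]], [[0, 0, 0], [0, 0, 0]], [[0, 0, 0], [0, 0, 0]], [[0, 0, 0], [0, 0, 0]], [[0, 0, 0], [0, 0, 0]], [[0, 0, 0], [0, 0, 0]], [[0, 0, 0], [0, 0, 0]], [[0, 0, 0], [0, 0, 0]]]' --fingers 0 --grip_force 40

```text
clock: 5.15
tool_pos: [0.539, -0.0145, 0.1655]
eef_rot: [0.462, 0.887, 0.001, 0.001]
contact_force: [2.2, 2.0, -1.6]
opening: 0.277
finger_force: 40.0
```

```bash
python3 st.py
```

```text
5.15 pos [ 0.539  -0.0145  0.1655] yang 35.0 z [ 0.002  0.001 -1.   ] q [-3.400e+00  3.650e+01  1.000e-01  1.078e+02 -2.000e-01  3.560e+01
  3.190e+01] F [ 2.23  2.02 -1.61] M [ 0.27  -0.469  0.005] op 0.277 39.999375343322754
```

Emit:
step_arm --increments '[[[0.06, 0.05, -0.004], [0, 0, -2]], [[0, 0, -0.009], [0, 0, -4]], [[0, 0, -0.013], [0, 0, -6]], [[0, 0, -0.013], [0, 0, -6]], [[0, 0, -0.013], [0, 0, -6]], [[0, 0, -0.013], [0, 0, -6]], [[0, 0, -0.013], [0, 0, -6]], [[0, 0, -0.013], [0, 0, -6]], [[0, 0, -0.013], [0, 0, -6]], [[0, 0, -0.013], [0, 0, -6]]]'

```text
clock: 6.15
tool_pos: [0.5407, -0.0143, 0.1645]
eef_rot: [0.815, 0.579, 0.001, 0.001]
contact_force: [5.3, 0.7, -3.6]
opening: 0.272
finger_force: 40.4
```

```bash
python3 st.py
```

```text
6.15 pos [ 0.5407 -0.0143  0.1645] yang -19.25 z [ 0.004 -0.    -1.   ] q [-13.1  37.8  16.1 108.2 -16.8  36.1  -5.8] F [ 5.32  0.65 -3.61] M [ 0.014 -0.967  0.407] op 0.272 40.39940357208252
```

Emit:
step_arm --increments '[[[0.06, 0, -0.015], [0, 0, -7]], [[0.06, 0, -0.015], [0, 0, -7]], [[0.03, 0, -0.015], [0, 0, -7]], [[0, 0, -0.016], [0, 0, -7]], [[0, 0, -0.016], [0, 0, -7]], [[0, 0, -0.016], [0, 0, -7]], [[0, 0, -0.016], [0, 0, -7]], [[0, 0, -0.016], [0, 0, -7]], [[0, 0, -0.016], [0, 0, -7]], [[0, 0, -0.016], [0, 0, -7]]]'

```text
clock: 7.15
tool_pos: [0.5421, -0.0161, 0.163]
eef_rot: [1.0, 0.006, 0.002, 0.002]
contact_force: [4.8, -4.3, -5.7]
opening: 0.274
finger_force: 40.4
```

```bash
python3 st.py
```

```text
7.15 pos [ 0.5421 -0.0161  0.163 ] yang -89.35 z [ 0.004 -0.003 -1.   ] q [-24.3  42.3  36.8 108.6 -37.2  41.5 -55.2] F [ 4.84 -4.28 -5.67] M [-0.748 -0.907  0.468] op 0.274 40.40946185588837
```

Emit:
step_arm --increments '[[[0.05, -0.05, -0.03], [0, 0, -7]], [[0.05, -0.05, -0.03], [0, 0, -7]], [[0, 0, -0.03], [0, 0, -7]], [[0, 0, -0.016], [0, 0, -7]], [[0, 0, -0.016], [0, 0, -7]], [[0, 0, -0.016], [0, 0, -7]], [[0, 0, -0.016], [0, 0, -7]], [[0, 0, -0.016], [0, 0, -6.6]], [[0, 0, 0], [0, 0, 0]], [[0, 0, 0], [0, 0, 0]]]'

```text
clock: 8.15
tool_pos: [0.5413, -0.0177, 0.1615]
eef_rot: [0.889, -0.459, 0.001, 0.001]
contact_force: [-0.0, -5.0, 1.2]
opening: 0.273
finger_force: 40.1
```

```bash
python3 st.py;  python3 - <<'E'
from h import *
p,d=r.snapshot("top"); c=p[180:300,280:440,::-1]; cv2.imwrite("pics/g2.png",cv2.resize(c,(800,600)))
E
```

```text
8.15 pos [ 0.5413 -0.0177  0.1615] yang -144.59 z [ 0.001 -0.003 -1.   ] q [-31.1  48.1  52.3 108.9 -50.4  49.5 -96.7] F [-0.01 -4.99  1.24] M [-1.191  0.049  0.127] op 0.273 40.05024433135986
```

View pics/g2.png

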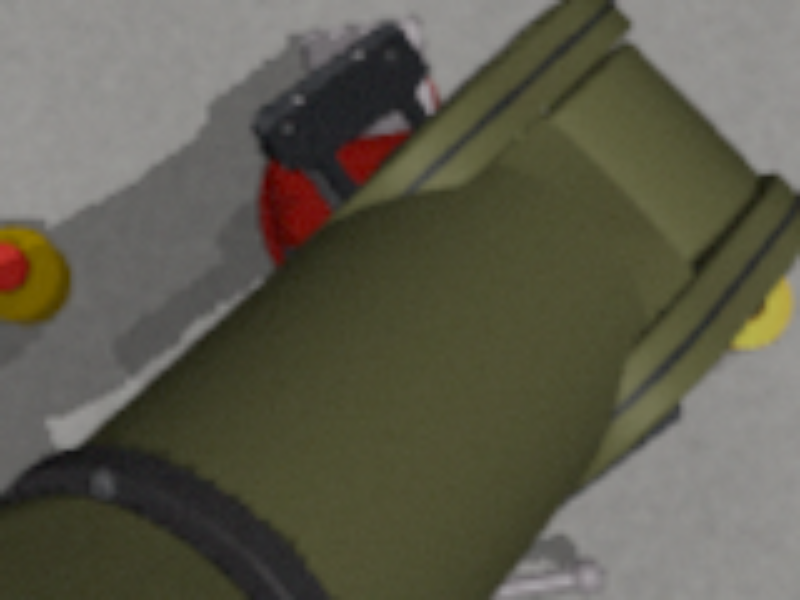

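Emit:
step_arm --increments '[[[0, 0, 0], [0, 0, 0]], [[0, 0, 0], [0, 0, 0]], [[0, 0, 0], [0, 0, 0]], [[0, -0.05, 0.009], [0, 0, 4]], [[0, -0.05, 0.016], [0, 0, 7]], [[0, 0, 0.016], [0, 0, 7]], [[0, 0, 0.016], [0, 0, 7]], [[0, 0, 0.016], [0, 0, 7]], [[0, 0, 0.016], [0, 0, 7]], [[0, 0, 0.016], [0, 0, 7]]]'

```text
clock: 9.2
tool_pos: [0.5421, -0.0165, 0.1625]
eef_rot: [0.997, -0.073, 0.001, -0.0]
contact_force: [3.0, -1.6, -1.0]
opening: 0.273
finger_force: 40.4
```

Emit:
step_arm --increments '[[[0, 0, 0.016], [0, 0, 7]], [[0, 0, 0.016], [0, 0, 7]], [[0, 0, 0.016], [0, 0, 7]], [[0, 0, 0.016], [0, 0, 7]], [[0, 0, 0.016], [0, 0, 7]], [[0, 0, 0.016], [0, 0, 6]], [[0, 0, 0.009], [0, 0, 3]], [[0, 0, 0], [0, 0, 0]], [[0, 0, 0], [0, 0, 0]], [[0, 0, 0], [0, 0, 0]]]'

```text
clock: 10.2
tool_pos: [0.5418, -0.0152, 0.1634]
eef_rot: [0.953, 0.304, 0.001, -0.001]
contact_force: [2.7, 3.8, 3.1]
opening: 0.272
finger_force: 40.2
```

```bash
python3 st.py; cat > bar.py <<'E'
from h import *
import sys
zc=float(sys.argv[1])
for n in("top","side"):
    p,d=r.snapshot(n); v,u=np.nonzero(d>0); P=pts(n,u,v,d[v,u]); C=p[v,u].astype(int)
    m=(np.hypot(P[:,0]-.541,P[:,1]+.016)<.1)&(abs(P[:,2]-zc)<.013)
    ro=np.hypot(P[:,0]-.541,P[:,1]+.016); red=m&(C[:,0]>2.5*C[:,1])&(C[:,0]>60)&(ro>.05)
    gy=m&(ro>.035)&(abs(C[:,0]-C[:,2])<20)
    for nm,k in(("red",red),("other",gy)):
        if k.sum()>8: c=P[k].mean(0); print(n,nm,k.sum(),c.round(4),"ang",np.degrees(np.arctan2(c[1]+.016,c[0]-.541)).round(1))
E
python3 bar.py 0.182
```

```text
10.2 pos [ 0.5418 -0.0152  0.1634] yang -54.6 z [ 0.001  0.002 -1.   ] q [-18.9  39.8  26.7 108.2 -27.7  38.5 -30. ] F [2.66 3.84 3.1 ] M [ 0.852 -0.379 -0.298] op 0.272 40.20012617111206
top red 88 [0.5981 0.0288 0.1878] ang 38.1
top other 36 [0.5787 0.0136 0.1861] ang 38.1
side red 40 [0.5758 0.0043 0.1858] ang 30.2
side other 248 [ 0.4991 -0.0468  0.1856] ang -143.7
```

Emit:
step_arm --increments '[[[0, 0, 0], [0, 0, 0]], [[0, 0, 0], [0, 0, 0]], [[0, 0, 0], [0, 0, 0]], [[0, 0, 0], [0, 0, 0]], [[0, 0, 1.3], [0, 0, 0]], [[0, 0, 1.8], [0, 0, 0]], [[0, 0, 1.8], [0, 0, 0]], [[0, 0, 0.6], [0, 0, 4]], [[0, 0, 0], [0, 0, 8]], [[0, 0, 0], [0, 0, 8]]]' --fingers 0.7

```text
clock: 11.3
tool_pos: [0.541, -0.0169, 0.2183]
eef_rot: [0.884, 0.467, -0.0, 0.0]
contact_force: [-0.1, 0.4, 0.5]
opening: 0.703
finger_force: 0.0
```

Emit:
step_arm --increments '[[[0, 0, 0], [0, 0, 8]], [[0, 0, 0], [0, 0, 8]], [[0, 0, 0], [0, 0, 8]], [[0, 0, 0], [0, 0, 8]], [[0, 0, 0], [0, 0, 8]], [[0, 0, 0], [0, 0, 8]], [[0, 0, 0], [0, 0, 8]], [[0, 0, 0], [0, 0, 8]], [[0, 0, 0], [0, 0, 8]], [[0, 0, 0], [0, 0, 8]]]'

```text
clock: 12.3
tool_pos: [0.5408, -0.0172, 0.2179]
eef_rot: [0.377, 0.926, -0.0, -0.0]
contact_force: [0.5, 0.6, 0.3]
opening: 0.701
finger_force: 0.0
```

Emit:
step_arm --increments '[[[0, 0, 0], [0, 0, 8]], [[0, 0, 0], [0, 0, 8]], [[0, 0, 0], [0, 0, 8]], [[0, 0, 0], [0, 0, 8]], [[0, 0, 0], [0, 0, 8]], [[0, 0, 0], [0, 0, 8]], [[0, 0, 0], [0, 0, 8]], [[0, 0, 0], [0, 0, 8]], [[0, 0, 0], [0, 0, 8]], [[0, 0, 0], [0, 0, 8]]]'

```text
clock: 13.3
tool_pos: [0.5408, -0.0174, 0.2178]
eef_rot: [-0.306, 0.952, -0.0, -0.001]
contact_force: [0.2, 0.4, 0.9]
opening: 0.699
finger_force: 0.0
```

```bash
python3 st.py; python3 bar.py 0.182
```

```text
13.3 pos [ 0.5408 -0.0174  0.2178] yang 125.67 z [-0.001 -0.001 -1.   ] q [ 11.6  33.8 -23.9 103.3  18.1  46.7 104.4] F [0.2  0.42 0.92] M [ 0.083  0.018 -0.017] op 0.699 0.0
top red 100 [0.589  0.0223 0.1872] ang 38.6
top other 92 [ 0.5231 -0.0203  0.1867] ang -166.4
side red 83 [0.5921 0.0131 0.1863] ang 29.7
side other 266 [ 0.5058 -0.0416  0.1856] ang -144.0
```

Emit:
step_arm --increments '[[[0.07, 0.14, -1.4], [0, 0, -0.4]], [[0, 0, -1.4], [0, 0, 0]], [[0, 0, -1.4], [0, 0, 0]], [[0, 0, -1.3], [0, 0, 0]], [[0, 0, 0], [0, 0, 0]], [[0, 0, 0], [0, 0, 0]], [[0, 0, 0], [0, 0, 0]], [[0, 0, 0], [0, 0, 0]], [[0, 0, 0], [0, 0, 0]], [[0, 0, 0], [0, 0, 0]]]'

```text
clock: 14.4
tool_pos: [0.5421, -0.0152, 0.1634]
eef_rot: [-0.3, 0.954, -0.0, 0.0]
contact_force: [0.7, -0.4, 0.2]
opening: 0.699
finger_force: 0.0
```

Emit:
step_arm --increments '[[[0, 0, 0], [0, 0, 0]], [[0, 0, 0], [0, 0, 0]], [[0, 0, 0], [0, 0, 0]], [[0, 0, 0], [0, 0, 0]], [[0, 0, 0], [0, 0, 0]], [[0, 0, 0], [0, 0, 0]], [[0, 0, 0], [0, 0, 0]], [[0, 0, 0], [0, 0, 0]], [[0, 0, 0], [0, 0, 0]], [[0, 0, 0], [0, 0, 0]]]' --fingers 0 --grip_force 40

```text
clock: 15.4
tool_pos: [0.5418, -0.0151, 0.1631]
eef_rot: [-0.3, 0.954, 0.0, -0.0]
contact_force: [-1.3, 1.3, -0.1]
opening: 0.278
finger_force: 39.9
```

```bash
python3 st.py
```

```text
15.4 pos [ 0.5418 -0.0151  0.1631] yang 124.97 z [-0.  0. -1.] q [  9.8  38.1 -21.6 106.6  20.9  39.3 101. ] F [-1.3   1.25 -0.06] M [ 0.184  0.126 -0.083] op 0.278 39.94514465332031
```

Emit:
step_arm --increments '[[[0, 0, -0.007], [0, 0, -3]], [[0, 0, -0.013], [0, 0, -6]], [[0, 0, -0.016], [0, 0, -7]], [[0, 0, -0.016], [0, 0, -7]], [[0, 0, -0.016], [0, 0, -7]], [[0, 0, -0.016], [0, 0, -7]], [[0, 0, -0.016], [0, 0, -7]], [[0, 0, -0.016], [0, 0, -7]], [[0, 0, -0.016], [0, 0, -7]], [[0, 0, -0.016], [0, 0, -7]]]'

```text
clock: 16.4
tool_pos: [0.5419, -0.0171, 0.1617]
eef_rot: [0.261, 0.965, -0.001, 0.0]
contact_force: [-0.4, -3.6, 0.6]
opening: 0.271
finger_force: 40.1
```

Emit:
step_arm --increments '[[[0, 0, -0.016], [0, 0, -7]], [[0, 0, -0.016], [0, 0, -7]], [[0, 0, -0.016], [0, 0, -7]], [[0, 0, -0.016], [0, 0, -7]], [[0, 0, -0.016], [0, 0, -7]], [[0, 0, -0.016], [0, 0, -7]], [[0, 0, -0.016], [0, 0, -7]], [[0, 0, -0.016], [0, 0, -7]], [[0, 0, -0.016], [0, 0, -7]], [[0, 0, -0.016], [0, 0, -7]]]'

```text
clock: 17.4
tool_pos: [0.5398, -0.0181, 0.1601]
eef_rot: [0.768, 0.641, -0.002, 0.0]
contact_force: [-4.8, -5.6, 3.5]
opening: 0.276
finger_force: 40.0
```

Emit:
step_arm --increments '[[[0, 0, -0.016], [0, 0, -7]], [[0, 0, -0.016], [0, 0, -7]], [[0, 0, -0.016], [0, 0, -7]], [[0, 0, -0.016], [0, 0, -7]], [[0, 0, -0.016], [0, 0, -7]], [[0, 0, -0.016], [0, 0, -7]], [[0, 0, -0.007], [0, 0, -3]], [[0, 0, 0], [0, 0, 0]], [[0, 0, 0], [0, 0, 0]], [[0, 0, 0], [0, 0, 0]]]'

```text
clock: 18.4
tool_pos: [0.5385, -0.0173, 0.159]
eef_rot: [0.954, 0.3, -0.003, 0.0]
contact_force: [-7.2, -4.5, 6.7]
opening: 0.273
finger_force: 39.9
```

```bash
python3 st.py;python3 bar.py 0.178
```

```text
18.4 pos [ 0.5385 -0.0173  0.159 ] yang -55.05 z [-0.006 -0.002 -1.   ] q [-21.3  41.2  31.3 108.7 -32.2  39.5 -25.7] F [-7.19 -4.45  6.66] M [-0.887  1.628  0.275] op 0.273 39.924960136413574
top red 9 [0.5874 0.0301 0.1799] ang 44.8
top other 114 [0.5914 0.0235 0.1837] ang 38.1
side red 149 [ 0.4769 -0.0627  0.1816] ang -143.9
side other 134 [ 0.5493 -0.0127  0.1813] ang 21.4
```

Emit:
step_arm --increments '[[[0, 0, 0], [0, 0, 0]], [[0, 0, 0], [0, 0, 0]], [[0, 0, 0], [0, 0, 0]], [[-0.05, -0.05, 0.02], [0, 0, 4]], [[-0.05, -0.05, 0.026], [0, 0, 7]], [[-0.05, 0, 0.026], [0, 0, 7]], [[0, 0, 0.016], [0, 0, 7]], [[0, 0, 0.016], [0, 0, 7]], [[0, 0, 0.016], [0, 0, 7]], [[0, 0, 0.016], [0, 0, 7]]]'

```text
clock: 19.5
tool_pos: [0.5397, -0.0181, 0.1601]
eef_rot: [0.76, 0.65, -0.001, 0.0]
contact_force: [-0.5, -2.8, -1.9]
opening: 0.278
finger_force: 40.5
```

Emit:
step_arm --increments '[[[0, 0, 0.016], [0, 0, 7]], [[0, 0, 0.016], [0, 0, 7]], [[0, 0, 0.016], [0, 0, 7]], [[0, 0, 0.016], [0, 0, 7]], [[0, 0, 0.016], [0, 0, 7]], [[0, 0, 0.016], [0, 0, 6]], [[0, 0, 0.009], [0, 0, 3]], [[0, 0, 0], [0, 0, 0]], [[0, 0, 0], [0, 0, 0]], [[0, 0, 0], [0, 0, 0]]]'

```text
clock: 20.5
tool_pos: [0.5412, -0.0177, 0.1612]
eef_rot: [0.463, 0.886, -0.0, 0.001]
contact_force: [4.3, -4.7, -6.3]
opening: 0.276
finger_force: 40.2
```

```bash
python3 st.py
```

```text
20.5 pos [ 0.5412 -0.0177  0.1612] yang 34.82 z [ 0.002 -0.002 -1.   ] q [ -6.1  37.2   5.  107.7  -5.   35.2  36.8] F [ 4.33 -4.74 -6.32] M [-1.03  -0.714 -0.205] op 0.276 40.21686851978302
```

Emit:
step_arm --increments '[[[0, 0, 0], [0, 0, 0]], [[0, 0, 0], [0, 0, 0]], [[0, 0, 0], [0, 0, 0]], [[0.05, -0.05, -0.04], [0, 0, -4]], [[0, 0, -0.04], [0, 0, -7]], [[0, 0, -0.026], [0, 0, -7]], [[0, 0, -0.016], [0, 0, -7]], [[0, 0, -0.016], [0, 0, -7]], [[0, 0, -0.016], [0, 0, -7]], [[0, 0, -0.016], [0, 0, -7]]]'

```text
clock: 21.5
tool_pos: [0.5398, -0.018, 0.1601]
eef_rot: [0.773, 0.634, -0.001, 0.0]
contact_force: [-2.2, -4.8, 2.3]
opening: 0.275
finger_force: 40.0
```

Emit:
step_arm --increments '[[[0, 0, -0.016], [0, 0, -7]], [[0, 0, -0.016], [0, 0, -7]], [[0, 0, -0.016], [0, 0, -7]], [[0, 0, -0.016], [0, 0, -7]], [[0, 0, -0.016], [0, 0, -7]], [[0, 0, -0.016], [0, 0, -7]], [[0, 0, -0.016], [0, 0, -7]], [[0, 0, -0.016], [0, 0, -7]], [[0, 0, -0.016], [0, 0, -7]], [[0, 0, -0.016], [0, 0, -7]]]'

```text
clock: 22.5
tool_pos: [0.5382, -0.0164, 0.1584]
eef_rot: [0.997, 0.076, -0.002, -0.001]
contact_force: [-5.9, -2.0, 6.6]
opening: 0.277
finger_force: 40.0
```

```bash
python3 st.py
```

```text
22.5 pos [ 0.5382 -0.0164  0.1584] yang -81.27 z [-0.004  0.001 -1.   ] q [-25.1  43.3  38.8 109.  -39.7  42.3 -44.4] F [-5.92 -1.97  6.56] M [-0.479  1.443  0.385] op 0.277 40.02733290195465
```

Emit:
step_arm --increments '[[[0, 0, 0], [0, 0, -6]], [[0, 0, 0], [0, 0, -6]], [[0, 0, 0], [0, 0, -6]], [[0, 0, 0], [0, 0, -5]], [[0, 0, 0], [0, 0, -1]], [[0, 0, 0], [0, 0, 0]], [[0, 0, 0], [0, 0, 0]], [[0, 0, 0], [0, 0, 0]], [[0, 0, 0], [0, 0, 0]], [[0, 0, 0], [0, 0, 0]]]'

```text
clock: 23.5
tool_pos: [0.5382, -0.0156, 0.158]
eef_rot: [0.991, -0.13, -0.003, -0.001]
contact_force: [-5.2, -1.1, 3.4]
opening: 0.277
finger_force: 40.0
```

```bash
python3 st.py
```

```text
23.5 pos [ 0.5382 -0.0156  0.158 ] yang -104.97 z [-0.005  0.002 -1.   ] q [-28.3  45.6  45.5 109.1 -45.6  45.7 -62.1] F [-5.2  -1.13  3.4 ] M [-0.249  1.197  0.277] op 0.277 39.9502694606781
```

Emit:
step_arm --increments '[[[0, 0, 0], [0, 0, 0]], [[0, 0, 0], [0, 0, 0]], [[0, 0, 0], [0, 0, 0]], [[0, 0, 0], [0, 0, 0]], [[0, 0, 1.3], [0, 0, 0]], [[0, 0, 1.8], [0, 0, 0]], [[0, 0, 1.8], [0, 0, 0]], [[0, 0, 0.6], [0, 0, 4]], [[0, 0, 0], [0, 0, 8]], [[0, 0, 0], [0, 0, 8]]]' --fingers 0.7

```text
clock: 24.5
tool_pos: [0.5413, -0.0169, 0.2143]
eef_rot: [0.999, 0.046, 0.001, 0.0]
contact_force: [0.1, 1.1, -0.7]
opening: 0.698
finger_force: 0.0
```

Emit:
step_arm --increments '[[[0, 0, 0], [0, 0, 8]], [[0, 0, 0], [0, 0, 8]], [[0, 0, 0], [0, 0, 8]], [[0, 0, 0], [0, 0, 8]], [[0, 0, 0], [0, 0, 8]], [[0, 0, 0], [0, 0, 8]], [[0, 0, 0], [0, 0, 8]], [[0, 0, 0], [0, 0, 8]], [[0, 0, 0], [0, 0, 8]], [[0, 0, 0], [0, 0, 8]]]'

```text
clock: 25.5
tool_pos: [0.5412, -0.0173, 0.2141]
eef_rot: [0.736, 0.677, 0.0, 0.001]
contact_force: [0.1, -0.6, -0.0]
opening: 0.703
finger_force: 0.0
```

Emit:
step_arm --increments '[[[0, 0, 0], [0, 0, 8]], [[0, 0, 0], [0, 0, 8]], [[0, 0, 0], [0, 0, 8]], [[0, 0, 0], [0, 0, 8]], [[0, 0, 0], [0, 0, 8]], [[0, 0, 0], [0, 0, 8]], [[0, 0, 0], [0, 0, 8]], [[0, 0, 0], [0, 0, 8]], [[0, 0, 0], [0, 0, 8]], [[0, 0, 0], [0, 0, 8]]]'

```text
clock: 26.5
tool_pos: [0.5412, -0.0177, 0.214]
eef_rot: [0.129, 0.992, -0.001, 0.001]
contact_force: [0.4, -0.3, -0.1]
opening: 0.699
finger_force: 0.0
```

```bash
python3 st.py; python3 bar.py 0.177
```

```text
26.5 pos [ 0.5412 -0.0177  0.214 ] yang 75.22 z [ 0.001 -0.002 -1.   ] q [ -0.5  32.7  -4.2 104.3   3.4  43.1  68.7] F [ 0.44 -0.3  -0.09] M [-0.02   0.002  0.003] op 0.699 0.0
top red 99 [0.4666 0.0052 0.1827] ang 164.1
top other 58 [ 0.4929 -0.0018  0.1811] ang 163.6
side red 119 [ 0.4663 -0.0028  0.1808] ang 170.0
side other 298 [ 0.5713 -0.0279  0.1796] ang -21.5
```

Emit:
step_arm --increments '[[[-0.1, 0.1, -1.4], [0, 0, -0.2]], [[0, 0, -1.4], [0, 0, 0]], [[0, 0, -1.4], [0, 0, 0]], [[0, 0, -1.4], [0, 0, 0]], [[0, 0, 0], [0, 0, 0]], [[0, 0, 0], [0, 0, 0]], [[0, 0, 0], [0, 0, 0]], [[0, 0, 0], [0, 0, 0]], [[0, 0, 0], [0, 0, 0]], [[0, 0, 0], [0, 0, 0]]]'

```text
clock: 27.6
tool_pos: [0.5401, -0.0157, 0.1574]
eef_rot: [0.133, 0.991, 0.0, 0.0]
contact_force: [0.6, -0.5, 0.4]
opening: 0.7
finger_force: 0.0
```

Emit:
step_arm --increments '[[[0, 0, 0], [0, 0, 0]], [[0, 0, 0], [0, 0, 0]], [[0, 0, 0], [0, 0, 0]], [[0, 0, 0], [0, 0, 0]], [[0, 0, 0], [0, 0, 0]], [[0, 0, 0], [0, 0, 0]], [[0, 0, 0], [0, 0, 0]], [[0, 0, 0], [0, 0, -0.5]], [[0, 0, -0.001], [0, 0, -1]], [[0, 0, -0.002], [0, 0, -1]]]' --fingers 0 --grip_force 35

```text
clock: 28.6
tool_pos: [0.5398, -0.016, 0.1571]
eef_rot: [0.154, 0.988, -0.0, -0.0]
contact_force: [-1.1, -1.8, 0.3]
opening: 0.28
finger_force: 35.3
```

```bash
python3 st.py
```

```text
28.6 pos [ 0.5398 -0.016   0.1571] yang 72.23 z [-0. -0. -1.] q [ -1.4  37.3  -3.  107.8   3.2  34.9  65.8] F [-1.14 -1.78  0.27] M [-0.436  0.103  0.375] op 0.28 35.29544770717621
```

Emit:
step_arm --increments '[[[0, 0, -0.002], [0, 0, -1]], [[0, 0, -0.002], [0, 0, -1]], [[0, 0, -0.002], [0, 0, -1]], [[0, 0, -0.001], [0, 0, -0.5]], [[0, 0, -0.001], [0, 0, -0.35]], [[0, 0, -0.001], [0, 0, -0.35]], [[0, 0, -0.001], [0, 0, -0.35]], [[0, 0, -0.001], [0, 0, -0.35]], [[0, 0, -0.001], [0, 0, -0.35]], [[0, 0, -0.001], [0, 0, -0.35]]]'

```text
clock: 29.6
tool_pos: [0.5398, -0.0159, 0.1569]
eef_rot: [0.202, 0.979, -0.0, -0.0]
contact_force: [-1.5, -5.0, 1.0]
opening: 0.282
finger_force: 35.3
```

```bash
python3 st.py
```

```text
29.6 pos [ 0.5398 -0.0159  0.1569] yang 66.64 z [-0. -0. -1.] q [ -2.4  37.3  -1.4 107.9   1.5  34.8  61.9] F [-1.46 -5.    0.99] M [-0.823  0.259  0.371] op 0.282 35.27379333972931
```

Emit:
step_arm --increments '[[[0, -0.02, -0.001], [0, 0, -0.35]], [[0, -0.02, -0.001], [0, 0, -0.35]], [[0, -0.02, -0.001], [0, 0, -0.35]], [[0, 0, -0.001], [0, 0, -0.35]], [[0, 0, -0.001], [0, 0, -0.35]], [[0, 0, -0.001], [0, 0, -0.35]], [[0, 0, -0.001], [0, 0, -0.35]], [[0, 0, -0.001], [0, 0, -0.35]], [[0, 0, -0.001], [0, 0, -0.35]], [[0, 0, -0.001], [0, 0, -0.35]]]'

```text
clock: 30.6
tool_pos: [0.5398, -0.0159, 0.1568]
eef_rot: [0.232, 0.973, 0.0, -0.0]
contact_force: [-1.8, -1.6, 1.6]
opening: 0.284
finger_force: 35.3
```

```bash
python3 st.py
```

```text
30.6 pos [ 0.5398 -0.0159  0.1568] yang 63.16 z [-0.  0. -1.] q [ -2.9  37.4  -0.4 107.9   0.4  34.7  59.6] F [-1.76 -1.55  1.65] M [-0.228  0.39   0.36 ] op 0.284 35.27369141578674
```

Emit:
step_arm --increments '[[[0, 0, -0.001], [0, 0, -0.35]], [[0, 0, -0.001], [0, 0, -0.35]], [[0, 0, -0.001], [0, 0, -0.35]], [[0, 0, -0.001], [0, 0, -0.35]], [[0, 0, -0.001], [0, 0, -0.35]], [[0, 0, -0.001], [0, 0, -0.35]], [[0, 0, -0.001], [0, 0, -0.35]], [[0, 0, -0.001], [0, 0, -0.35]], [[0, 0, -0.001], [0, 0, -0.35]], [[0, 0, -0.001], [0, 0, -0.35]]]' --grip_force 40

```text
clock: 31.6
tool_pos: [0.5399, -0.016, 0.1568]
eef_rot: [0.262, 0.965, 0.0, -0.0]
contact_force: [-2.5, 0.5, 2.9]
opening: 0.28
finger_force: 40.3
```

```bash
python3 st.py
```

```text
31.6 pos [ 0.5399 -0.016   0.1568] yang 59.66 z [ 0.  0. -1.] q [ -3.5  37.4   0.6 108.   -0.7  34.7  57.1] F [-2.53  0.51  2.88] M [0.268 0.494 0.364] op 0.28 40.27260661125183
```

Emit:
step_arm --increments '[[[0, 0, 0], [0, 0, -0.35]], [[0, 0, 0], [0, 0, -0.35]], [[0, 0, 0], [0, 0, -0.35]], [[0, 0, 0], [0, 0, -0.35]], [[0, 0, 0], [0, 0, -0.35]], [[0, 0, 0], [0, 0, -0.35]], [[0, 0, 0], [0, 0, -0.35]], [[0, 0, 0], [0, 0, -0.35]], [[0, 0, 0], [0, 0, -0.35]], [[0, 0, 0], [0, 0, -0.35]]]'

```text
clock: 32.6
tool_pos: [0.5399, -0.0161, 0.1567]
eef_rot: [0.291, 0.957, 0.0, -0.0]
contact_force: [-1.7, 2.9, 0.8]
opening: 0.278
finger_force: 40.3
```

```bash
python3 st.py; python3 bar.py 0.176
```

```text
32.6 pos [ 0.5399 -0.0161  0.1567] yang 56.15 z [-0.  0. -1.] q [ -4.2  37.4   1.6 108.   -1.8  34.6  54.7] F [-1.67  2.87  0.79] M [0.553 0.477 0.379] op 0.278 40.278934836387634
top red 98 [0.4747 0.0259 0.1827] ang 147.7
top other 58 [0.4997 0.0102 0.1806] ang 147.6
side red 109 [0.4748 0.0188 0.1803] ang 152.3
side other 303 [ 0.5689 -0.0384  0.1795] ang -38.8
```

Emit:
step_arm --increments '[[[0, 0, -0.001], [0, 0, -0.35]], [[0, 0, -0.001], [0, 0, -0.35]], [[0, 0, -0.001], [0, 0, -0.35]], [[0, 0, -0.001], [0, 0, -0.35]], [[0, 0, -0.001], [0, 0, -0.35]], [[0, 0, -0.001], [0, 0, -0.35]], [[0, 0, -0.001], [0, 0, -0.35]], [[0, 0, 0], [0, 0, -0.35]], [[0, 0, 0], [0, 0, -0.35]], [[0, 0, 0], [0, 0, -0.35]]]'

```text
clock: 33.7
tool_pos: [0.5399, -0.0161, 0.1567]
eef_rot: [0.32, 0.947, 0.0, -0.0]
contact_force: [-3.0, 4.6, 1.9]
opening: 0.283
finger_force: 41.5
```

```bash
python3 st.py
```

```text
33.7 pos [ 0.5399 -0.0161  0.1567] yang 52.69 z [ 0.  0. -1.] q [ -4.8  37.4   2.6 108.   -2.9  34.6  52.3] F [-2.99  4.6   1.86] M [0.942 0.506 0.875] op 0.283 41.50335864513181
```

Emit:
step_arm --increments '[[[0, 0, 0], [0, 0, -0.15]], [[0, 0, 0], [0, 0, -0.15]], [[0, 0, 0], [0, 0, 0]], [[0, 0, 0], [0, 0, 0]], [[0, 0, 0], [0, 0, 0]], [[0, 0, 0], [0, 0, 0]], [[0, 0, 0], [0, 0, 0]], [[0, 0, 0], [0, 0, 0]], [[0, 0, 0], [0, 0, 0]], [[0, 0, 0], [0, 0, 0]]]'

```text
clock: 34.7
tool_pos: [0.5399, -0.0161, 0.1567]
eef_rot: [0.322, 0.947, 0.0, -0.0]
contact_force: [-2.3, 4.1, 2.3]
opening: 0.281
finger_force: 41.6
```

```bash
python3 st.py
```

```text
34.7 pos [ 0.5399 -0.0161  0.1567] yang 52.4 z [ 0.  0. -1.] q [ -4.8  37.5   2.7 108.   -2.9  34.6  52.2] F [-2.31  4.1   2.3 ] M [0.891 0.537 0.854] op 0.281 41.643183685373515
```

Emit:
step_arm --increments '[[[0, 0, 0], [0, 0, 0]], [[0, 0, 0], [0, 0, 0]], [[0, 0, 0], [0, 0, 0]], [[0, 0, 0], [0, 0, 0]], [[0, 0, 0], [0, 0, 0]], [[0, 0, 1.3], [0, 0, 0]], [[0, 0, 2], [0, 0, 0]], [[0, 0, 2.5], [0, 0, 0]], [[0, 0, 2.5], [0, 0, 0]], [[0, 0, 2], [0, 0, 0]]]' --fingers 0.7

```text
clock: 35.7
tool_pos: [0.5402, -0.0165, 0.2611]
eef_rot: [0.323, 0.946, 0.0, 0.001]
contact_force: [1.4, -0.5, -0.2]
opening: 0.697
finger_force: 0.0
```

Emit:
step_arm --increments '[[[0, 0, 1], [0, 0, 0]], [[0, 0, 0], [0, 0, 0]], [[0, 0, 0], [0, 0, 0]], [[0, 0, 0], [0, 0, 0]], [[0, 0, 0], [0, 0, 0]], [[0, 0, 0], [0, 0, 0]], [[0, 0, 0], [0, 0, 0]], [[0, 0, 0], [0, 0, 0]], [[0, 0, 0], [0, 0, 0]], [[0, 0, 0], [0, 0, 0]]]'

```text
clock: 36.7
tool_pos: [0.5399, -0.0162, 0.2697]
eef_rot: [0.322, 0.947, 0.0, 0.0]
contact_force: [-0.1, -0.2, 0.0]
opening: 0.7
finger_force: 0.0
```

```bash
python3 st.py; python3 bar.py 0.176; python3 - <<'E'
from h import *
p,d=r.snapshot("side"); cv2.imwrite("pics/end.png",p[:,:,::-1])
E
```

```text
36.7 pos [ 0.5399 -0.0162  0.2697] yang 52.38 z [ 0.  0. -1.] q [ -5.6  28.7   3.9 100.5  -2.4  50.8  51.7] F [-0.14 -0.18  0.03] M [-0.053 -0.011 -0.047] op 0.7 0.0
top red 97 [0.4741 0.0249 0.1822] ang 148.5
top other 54 [0.4994 0.0098 0.1809] ang 148.3
side red 111 [0.4736 0.0173 0.1804] ang 153.7
side other 305 [ 0.569  -0.0376  0.1793] ang -37.7
```

View pics/end.png

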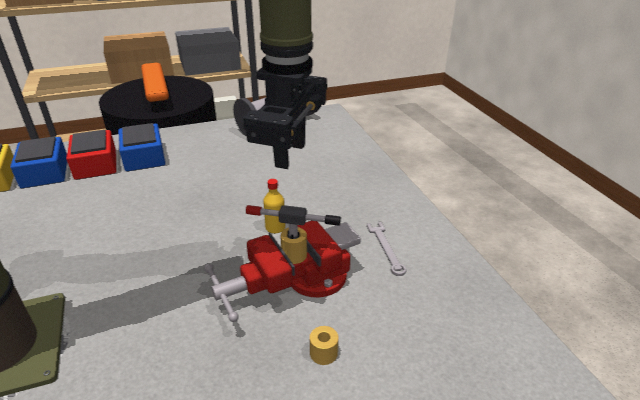

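The wrench seems to have sprung back about 1° when released. There is time left, so I'll regrip, seat it gently again and unload the grip before letting go.

Emit:
step_arm --increments '[[[0, 0, -2], [0, 0, 2.8]], [[0, 0, -2.5], [0, 0, 2.8]], [[0, 0, -2.5], [0, 0, 0]], [[0, 0, -2.5], [0, 0, 0]], [[0, 0, -1.8], [0, 0, 0]], [[0, 0, 0], [0, 0, 0]], [[0, 0, 0], [0, 0, 0]], [[0, 0, 0], [0, 0, 0]], [[0, 0, 0], [0, 0, 0]], [[0, 0, 0], [0, 0, 0]]]'

```text
clock: 37.85
tool_pos: [0.5404, -0.0163, 0.1575]
eef_rot: [0.276, 0.961, 0.0, 0.001]
contact_force: [0.1, -1.1, 0.2]
opening: 0.698
finger_force: 0.0
```

Emit:
step_arm --increments '[[[0, 0, 0], [0, 0, 0]], [[0, 0, 0], [0, 0, 0]], [[0, 0, 0], [0, 0, 0]], [[0, 0, 0], [0, 0, 0]], [[0, 0, 0], [0, 0, 0]], [[0, 0, 0], [0, 0, 0]], [[0, 0, 0], [0, 0, 0]], [[0, 0, 0], [0, 0, 0]], [[0, 0, 0], [0, 0, 0]], [[0, 0, 0], [0, 0, 0]]]' --fingers 0 --grip_force 45

```text
clock: 38.85
tool_pos: [0.54, -0.0161, 0.1567]
eef_rot: [0.276, 0.961, 0.0, 0.0]
contact_force: [1.1, 0.3, -0.0]
opening: 0.278
finger_force: 45.0
```

```bash
python3 st.py; python3 bar.py 0.176
```

```text
38.85 pos [ 0.54   -0.0161  0.1567] yang 57.98 z [ 0.  0. -1.] q [ -4.   37.4   1.4 108.   -1.6  34.6  56.4] F [ 1.08  0.27 -0.01] M [ 0.188 -0.11   0.005] op 0.278 44.96708571910858
top red 100 [0.4743 0.0249 0.1824] ang 148.5
top other 58 [0.4992 0.0097 0.1804] ang 148.4
side red 111 [0.474  0.0174 0.1805] ang 153.5
side other 304 [ 0.5686 -0.0376  0.1794] ang -38.1
```

Emit:
step_arm --increments '[[[0, 0, 0], [0, 0, -0.3]], [[0, 0, 0], [0, 0, -0.3]], [[0, 0, 0], [0, 0, -0.3]], [[0, 0, -0.001], [0, 0, -0.2]], [[0, 0, -0.001], [0, 0, -0.2]], [[0, 0, -0.001], [0, 0, -0.2]], [[0, 0, -0.001], [0, 0, -0.2]], [[0, 0, -0.001], [0, 0, -0.2]], [[0, 0, 0], [0, 0, -0.2]], [[0, 0, 0], [0, 0, -0.2]]]'

```text
clock: 39.95
tool_pos: [0.54, -0.0161, 0.1567]
eef_rot: [0.295, 0.955, 0.0, 0.0]
contact_force: [1.8, 1.5, -0.7]
opening: 0.276
finger_force: 45.3
```

```bash
python3 st.py; python3 bar.py 0.176
```

```text
39.95 pos [ 0.54   -0.0161  0.1567] yang 55.68 z [ 0.  0. -1.] q [ -4.5  37.4   2.1 108.   -2.3  34.6  54.8] F [ 1.76  1.52 -0.73] M [ 0.337 -0.253  0.353] op 0.276 45.33611834049225
top red 100 [0.4747 0.0261 0.1824] ang 147.6
top other 59 [0.5001 0.0099 0.1809] ang 147.6
side red 109 [0.4751 0.0188 0.1805] ang 152.2
side other 303 [ 0.569  -0.0384  0.1794] ang -38.6
```

Emit:
step_arm --increments '[[[0, 0, -0.001], [0, 0, -0.2]], [[0, 0, -0.001], [0, 0, -0.2]], [[0, 0, -0.001], [0, 0, -0.2]], [[0, 0, -0.001], [0, 0, -0.2]], [[0, 0, 0], [0, 0, -0.2]], [[0, 0, 0], [0, 0, -0.2]], [[0, 0, 0], [0, 0, -0.2]], [[0, 0, 0], [0, 0, -0.2]], [[0, 0, 0], [0, 0, -0.2]], [[0, 0, 0], [0, 0, -0.2]]]'

```text
clock: 41.05
tool_pos: [0.54, -0.0162, 0.1566]
eef_rot: [0.312, 0.95, 0.0, 0.0]
contact_force: [1.2, 2.2, 1.7]
opening: 0.278
finger_force: 46.0
```

```bash
python3 st.py
```

```text
41.05 pos [ 0.54   -0.0162  0.1566] yang 53.68 z [ 0.  0. -1.] q [ -4.8  37.5   2.7 108.   -2.9  34.6  53.4] F [1.19 2.23 1.67] M [ 0.585 -0.303  0.685] op 0.278 45.98663232303181
```

Emit:
step_arm --increments '[[[0, 0, 0], [0, 0, 0.1]], [[0, 0, 0], [0, 0, 0.1]], [[0, 0, 0], [0, 0, 0.1]], [[0, 0, 0], [0, 0, 0.1]], [[0, 0, 0], [0, 0, 0.1]], [[0, 0, 0], [0, 0, 0]], [[0, 0, 0], [0, 0, 0]], [[0, 0, 0], [0, 0, 0]], [[0, 0, 0], [0, 0, 0]], [[0, 0, 0], [0, 0, 0]]]'

```text
clock: 42.05
tool_pos: [0.54, -0.0161, 0.1566]
eef_rot: [0.308, 0.952, 0.0, 0.0]
contact_force: [1.3, 3.0, 1.8]
opening: 0.277
finger_force: 45.8
```

```bash
python3 st.py; python3 bar.py 0.176
```

```text
42.05 pos [ 0.54   -0.0161  0.1566] yang 54.18 z [ 0.  0. -1.] q [ -4.7  37.4   2.5 108.   -2.7  34.6  53.7] F [1.3  3.   1.81] M [ 0.714 -0.372  0.622] op 0.277 45.79567015171051
top red 100 [0.4753 0.0267 0.1824] ang 147.0
top other 56 [0.4999 0.0107 0.1804] ang 147.0
side red 106 [0.4751 0.0193 0.1807] ang 151.8
side other 298 [ 0.5692 -0.0391  0.1794] ang -39.3
```

Emit:
step_arm --increments '[[[0, 0, 0], [0, 0, 0.2]], [[0, 0, 0], [0, 0, 0.2]], [[0, 0, 0], [0, 0, 0.2]], [[0, 0, 0], [0, 0, 0.2]], [[0, 0, 0], [0, 0, 0.2]], [[0, 0, 0], [0, 0, 0]], [[0, 0, 0], [0, 0, 0]], [[0, 0, 0], [0, 0, 0]], [[0, 0, 0], [0, 0, 0]], [[0, 0, 0], [0, 0, 0]]]'

```text
clock: 43.15
tool_pos: [0.54, -0.0162, 0.1566]
eef_rot: [0.299, 0.954, 0.0, 0.0]
contact_force: [2.3, 4.8, 1.0]
opening: 0.277
finger_force: 45.5
```

```bash
python3 st.py; python3 bar.py 0.176
```

```text
43.15 pos [ 0.54   -0.0162  0.1566] yang 55.18 z [ 0.  0. -1.] q [ -4.5  37.4   2.3 108.   -2.4  34.6  54.4] F [2.28 4.84 1.  ] M [ 0.919 -0.423  0.436] op 0.277 45.47141969203949
top red 96 [0.4747 0.0261 0.1824] ang 147.5
top other 58 [0.4995 0.0108 0.1806] ang 147.2
side red 111 [0.4749 0.0188 0.1806] ang 152.2
side other 301 [ 0.5689 -0.0385  0.1794] ang -38.9
```

Emit:
step_arm --increments '[[[0, 0, 0], [0, 0, 0.2]], [[0, 0, 0], [0, 0, 0.2]], [[0, 0, 0], [0, 0, 0.2]], [[0, 0, 0], [0, 0, 0.2]], [[0, 0, 0], [0, 0, 0]], [[0, 0, 0], [0, 0, 0]], [[0, 0, 0], [0, 0, 0]], [[0, 0, 0], [0, 0, 0]], [[0, 0, 0], [0, 0, 0]], [[0, 0, 0], [0, 0, 0]]]'

```text
clock: 44.25
tool_pos: [0.54, -0.0162, 0.1566]
eef_rot: [0.293, 0.956, 0.0, 0.0]
contact_force: [1.5, 3.8, 2.4]
opening: 0.282
finger_force: 45.3
```

```bash
python3 st.py; python3 bar.py 0.176
```

```text
44.25 pos [ 0.54   -0.0162  0.1566] yang 55.96 z [ 0.  0. -1.] q [ -4.4  37.4   2.  108.   -2.2  34.6  55. ] F [1.49 3.78 2.44] M [ 0.992 -0.37   0.294] op 0.282 45.26859641075134
top red 98 [0.4747 0.0259 0.1825] ang 147.7
top other 56 [0.4995 0.0102 0.1806] ang 147.8
side red 111 [0.4748 0.0185 0.1804] ang 152.5
side other 300 [ 0.5694 -0.0386  0.1794] ang -38.5
```

Emit:
step_arm --increments '[[[0, 0, 0], [0, 0, 0.2]], [[0, 0, 0], [0, 0, 0.2]], [[0, 0, 0], [0, 0, 0.2]], [[0, 0, 0], [0, 0, 0]], [[0, 0, 0], [0, 0, 0]], [[0, 0, 0], [0, 0, 0]], [[0, 0, 0], [0, 0, 0]], [[0, 0, 0], [0, 0, 0]], [[0, 0, 0], [0, 0, 0]], [[0, 0, 0], [0, 0, 0]]]'

```text
clock: 45.35
tool_pos: [0.54, -0.0162, 0.1566]
eef_rot: [0.288, 0.958, 0.0, 0.0]
contact_force: [2.6, 4.8, 2.1]
opening: 0.284
finger_force: 45.2
```

```bash
python3 st.py; python3 bar.py 0.176
```

```text
45.35 pos [ 0.54   -0.0162  0.1566] yang 56.55 z [ 0.  0. -1.] q [ -4.3  37.4   1.8 108.   -2.   34.6  55.4] F [2.58 4.81 2.06] M [ 0.988 -0.438  0.24 ] op 0.284 45.15044331550598
top red 99 [0.4746 0.0256 0.1823] ang 147.9
top other 58 [0.4998 0.0098 0.1802] ang 148.0
side red 110 [0.4747 0.0182 0.1804] ang 152.7
side other 301 [ 0.5695 -0.0384  0.1794] ang -38.1
```

Emit:
step_arm --increments '[[[0, 0, 0], [0, 0, 0]], [[0, 0, 0], [0, 0, 0]], [[0, 0, 0], [0, 0, 0]], [[0, 0, 0], [0, 0, 0]], [[0, 0, 0], [0, 0, 0]], [[0, 0, 1.3], [0, 0, 0]], [[0, 0, 2], [0, 0, 0]], [[0, 0, 2.5], [0, 0, 0]], [[0, 0, 2.5], [0, 0, 0]], [[0, 0, 2], [0, 0, 0]]]' --fingers 0.7

```text
clock: 46.45
tool_pos: [0.5399, -0.0166, 0.2609]
eef_rot: [0.288, 0.958, 0.0, 0.0]
contact_force: [0.8, -0.5, -0.6]
opening: 0.698
finger_force: 0.0
```

Emit:
step_arm --increments '[[[0, 0, 1], [0, 0, 0]], [[0, 0, 0], [0, 0, 0]], [[0, 0, 0], [0, 0, 0]], [[0, 0, 0], [0, 0, 0]], [[0, 0, 0], [0, 0, 0]], [[0, 0, 0], [0, 0, 0]], [[0, 0, 0], [0, 0, 0]], [[0, 0, 0], [0, 0, 0]], [[0, 0, 0], [0, 0, 0]], [[0, 0, 0], [0, 0, 0]]]'

```text
clock: 47.45
tool_pos: [0.5399, -0.0163, 0.2696]
eef_rot: [0.288, 0.958, 0.0, 0.0]
contact_force: [-0.2, -0.4, -0.5]
opening: 0.695
finger_force: 0.0
```

```bash
python3 st.py; python3 bar.py 0.176
```

```text
47.45 pos [ 0.5399 -0.0163  0.2696] yang 56.58 z [ 0.  0. -1.] q [ -4.9  28.7   2.8 100.5  -1.7  50.9  55.2] F [-0.17 -0.37 -0.47] M [-0.097 -0.027 -0.015] op 0.695 0.0
top red 100 [0.4743 0.0249 0.1823] ang 148.5
top other 54 [0.4996 0.0096 0.1806] ang 148.3
side red 112 [0.4738 0.0176 0.1802] ang 153.5
side other 302 [ 0.5688 -0.0376  0.1793] ang -37.8
```

```bash
python3 -c "
from plant import r
print(r.finish_job())"
```

```text
the job is handed in; nothing more can be done
None
```

The job is handed in: I ran the half-forward, quarter-back cycle twice, then turned forward until the tap came up solid at about 0.95 turn. The torque there read 0.88 N m against 0.37 N m of drag, below the 1.5 N m limit. I regripped once to seat it again, then let go at about 47 s, with the other items looking undisturbed in the last picture (about 37 s); `finish_job` gave no verdict.

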